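# Throw the pawl clear and lower the jar lift

## Robot

A 6-joint arm with a two-finger parallel gripper is mounted at the origin on a cart in front of the work surface, level with it; the furniture and walls round the work are solid. World frame = base frame: x ahead of the robot, y to its left, z up, the work surface at z = 0. Lengths are in mm, angles in rad, forces in N, time in s.
With the tool pointing down it reaches from about 350 to 875 mm from the base axis. Payload 4.2 kg.
Tool frame: the origin (TCP) lies between the finger pads; the fingertips stand 25 mm ahead of it and the grasp point (between the pads) lies 6 mm ahead of it; z points along the fingers, y is the line along which they close (so a half turn about z gives the same grasp; the last joint's range is limited). The gripper opens to 85 mm and grips with 20 to 120 N. Pads are 22 mm wide; open, the fingers measure 114 mm over their backs; the gripper's body (76 mm by 85 mm) begins 54 mm behind the grasp point. The pads swing forward as they close: fully open they stand 13 mm farther back than shut.
Start: joints at [-1.059, 0.385, 0.008, 0, -1.194, -0.259], TCP at [156.339, -605.109, 256.312] pointing down, gripper open.
Joint ranges: [-3.14, 3.14], [-1.21, 2.06], [-1.07, 1.41], [-3.16, 2.05], [-2.99, -0.16], [-3.1, 3.1]. Speed limits (rad/s): [2.79, 2.79, 3.14, 3.14, 3.14, 3.14].

## Interface

Orientations are given as a unit quaternion [x, y, z, w].
In Python, from bench import arm gives the robot as it stands.
- The arm moves only by the shell command python3 -m pendant 'ROWS'. ROWS is JSON, a list of rows, each a list of 7 numbers: the shift along the tool's x, y, z in m, then the turn, a rotation vector about the tool's x, y, z in degrees, then the finger opening in m, from 0 to 0.0854. In form: [[x, y, z, wx, wy, wz, fingers], ...]. A call has 1 to 12 rows; each row shifts and turns the commanded pose from where the row before left it, along the tool's axes as they then stand; what a row does not reach is not made up. A row lasts 1/10 s, in which the tool goes at most 50 mm and 8.59 degrees, less where a joint would pass 70% of its speed; a pose out of reach is approached as far as the arm can. A call is refused whole if a number of a shift passes 0.05 or a number of a turn 8.59, either way. A call with a gripper value outside its range is refused whole. The fingers move at their own pace and stop on an object; the grip force is fixed at half the most. Time passes only in rows, so rows that do not move let the fingers close. It gives the time, the measured TCP pose, the force, the opening and the grip force at its end, in the units of the state.
- arm.read_state(): the state, without advancing time (a new reading comes with each control period).
- arm.get_image(name): name is "scene" or "top" or "wrist"; returns a dict with "image" (480x640x3 uint8, red, green, blue), "fx", "fy", "cx", "cy" (pixels), "xyz" and "rotation" of the camera in the world. Camera axes: x right, y down, z forward; pixel columns grow to the right and rows downward; lengths in mm; the calibration is good to about 2 mm. A picture is of the moment at which its call begins. There is no depth.
- arm.job_done(): hands the job in; it is judged then, once.
The state is a dict: "clock": time; "joints": joint angles; "joint_vel": joint speeds; "joint_efforts": joint torques, N m; "position": TCP position; "ee_rot": TCP orientation; "contact_force": force on the tool from outside, world axes, zero at the start; "wrist_torque": the same for the moment, N m; "gripper_width": finger opening in mm; "grasp_force": force on a finger pad.
Only numpy, scipy, OpenCV 4.12 (cv2) and the standard library are available. Lean on these libraries where they do the work, as an engineer would, in place of code of your own. Each camera call takes 0.05 s, during which the arm holds its last target. There are 200 camera calls.

## Task

The jar on the little ratchet lift has to come down. Take the release bar, reach up under the clear guard with it and flick the pawl's tail up until the pawl falls over clear of the rack (use the bar, not your fingers, and stop when the bar comes up against the guard's edge: do not jack the tray up with it). Then lay the bar flat on the worktop and bring the tray slowly down by its handle all the way to its stop, with the jar still standing on it, the pawl left thrown clear and the things standing round about undisturbed.

Things in the scene. Friction and masses are not known exactly. Their poses are not given: they have to be found in the camera images.
- lift: fixed ratchet lift: steel base plate 150 (x) x 235 (y, -78 to +158) x 12 mm; aluminium column 30 x 24 mm, 231 high; narrow rack of saw teeth, pitch 15, on the column's -y side. Origin: foot of the column, on the worktop, z up. A white tray carriage slides on the column: its handle points to -x, its dish lies on +y, the pawl unit (pawl and clear guard) on -y
- tray: white tray carriage on the column; its frame is parallel to the lift's, origin on the column axis level with the dish's underside: 18 mm above the lift's origin when fully down on two rubber stops, 70 to 110 mm at the start. It is counterbalanced and a brake holds it wherever it is left: some 7 to 10 N moves it up or down. The engaged pawl lets it sink at most 15 mm. The pawl unit is clamped to it
- pawl (a joint): angle of the steel pawl, rad: 0 = nose home in the rack, up to 0.3 riding on a tooth, 0.95 = thrown clear. It is top-heavy (two round counterweights over the pivot): below about 0.55 it falls back into the rack, beyond that it falls clear by itself and stays. Needs under 1 N at the tail, too little to feel
- guard_line (a point): where the lower edge of the guard's outer wall would be (x 0, y -98 in the tray's frame) with the pawl unit clamped at its lowest; the unit really sits 0 to 20 mm higher, by an amount not reported: find the edge by touch. The guard is a clear box, 35 mm wide inside (x), 3 mm walls, closed on top, front, back and outer side, open below, all lower edges level
- pawl_line (a point): where the pawl's pivot would be (x 0, y -28 in the tray's frame), 9 mm above the guard's lower edge, with the unit at its lowest (really 0 to 20 mm higher, with the guard). A tail plate 21 mm wide (x), 3 thick, reaches 49 mm from the pivot to -y, level at angle 0, its end rising with the angle; the nose bar hangs 28 mm below the pivot and swings out to -y. A level bar cannot lift the tail enough
- handle_grip (a point): middle of the grip part of the tray's black handle, a bar 16 mm wide (y) and 14 mm high that points to -x from the tray; it ends 20 mm beyond this point and its top is 7 mm above it; free all round and below (with the tray fully down this point is 68 mm above the worktop)
- tray_floor (a point): middle of the floor of the tray's dish (inside 108 x 108 mm, rim 14 mm over its underside, floor 4 mm thick), where the jar stands
- load_jar: glass jam jar with a yellow lid, 64 x 69 x 88 mm, about 0.27 kg (varies), standing in the tray's dish; origin at the centre of its underside, z up
- release_bar: loose bar: black square-sided handle 90 (x) x 16 (y) x 18 (z) mm, then a steel rod 8 mm in diameter that sticks out 112 mm along +x. Origin: under the middle of the handle; the rod's axis is 9 mm above it. 90 g; lies flat on the worktop
- bar_tip (a point): tip of the bar's rod, on its axis, 157 mm along +x from the bar's origin. To throw the pawl: the bar slopes up towards the column (+y of the lift) by 25 to 40 degrees, passes below the guard's outer lip, tip under the tail at y -40 to -56 in the lift's frame, x 0 (within 8 mm); then it is raised until the rod is felt (3 to 6 N) to bear on the lip
- mug: bystander: stoneware mug, white outside, red inside, 87 x 120 x 96 mm; origin at its underside
- salt: bystander: small clear spice jar with white cap, 47 x 47 x 98 mm; origin at its underside
- peanut: bystander: square jar with green lid, 78 x 78 x 101 mm; origin at its underside
Things that resemble listed ones, but are neither listed nor needed, are in the scene too. Of the things like the load_jar, leave any that is blue, orange or purple; of the rest the smaller one is meant.

How it is judged (in metres and radians):
On the way, in this order (a step that is already met when the one before it is completed fails the run):
1. the pawl is thrown over clear of the rack while the tray is still up (value of joint pawl above 0.75 rad and z of tray in the frame of lift above 0.04 m), for 0.2 s.
2. the tray is down on its lower stop (z of tray in the frame of lift below 0.021 m), for 0.2 s.
At the end, for the whole second after the job is handed in: the tray is within 3 mm of its lower stop, the pawl is still thrown clear (over 0.75 rad), the jar stands upright (within 0.1 rad) within 30 mm of the middle of the tray's floor, and the release bar lies flat and at rest on the worktop (underside within 20 mm of it, tip below 30 mm) (z of tray in the frame of lift below 0.021 m and value of joint pawl above 0.75 rad and distance between load_jar and tray_floor below 0.03 m and angle between load_jar's own z axis and vertical below 0.1 rad and linear speed of each of load_jar, release_bar below 0.02 m/s and height (world z) of release_bar between -0.01 and 0.02 m and height (world z) of bar_tip between -0.01 and 0.03 m); the robot touches nothing.
It fails at once if the pawl is touched with the fingers instead of the bar (contact force between the fingers and pawl above 0.5 N).
It fails at once if the tray is jacked up with the bar (moved over 8 mm from its start while the bar bears on it) (distance of tray from where it was at the start of the episode above 0.008 m and contact force between release_bar and tray above 1 N).
It fails at once if the tray is dropped or lowered faster than 0.2 m/s (linear speed of tray above 0.2 m/s).
It fails at once if the jar tips (angle between load_jar's own z axis and vertical above 0.35 rad).
It fails at once if the mug, the spice jar or the green-lidded jar is pushed away (over 30 mm) (distance of any of mug, salt, peanut from where it was at the start of the episode above 0.03 m).
It also fails if it takes over 48 s, if anything falls off the work surface, if the arm or the gripper's body presses on something with over 40 N, if the wrist force passes 120 N, or if a joint passes its speed limit or range.

## Working session

There is one attempt and no reset: what is moved stays moved. The work goes in short steps, Python scripts to look and compute and a shell command to move; the robot and the scene stay as the last step left them, time stands still between calls to the robot, and variables do not carry over. Pictures are saved under pics/ and viewed, at most 10 in all, crops included, and the job is handed in when it is done.

```bash
mkdir -p pics; ls
python3 - <<'E'
from bench import arm
import cv2
s=arm.read_state();print(s)
for n in("scene","top"):
    d=arm.get_image(n);cv2.imwrite(f"pics/{n}0.png",d["image"][:,:,::-1]);print(n,d["fx"],d["cx"],d["cy"],d["xyz"],d["rotation"])
E
```

```text
pics
{'clock': 0.0, 'joints': array([-1.05939310e+00,  3.85577249e-01,  6.63616939e-03, -5.05144185e-04,
       -1.19400710e+00, -2.58597979e-01]), 'joint_vel': array([ 0.00010922, -0.00288424,  0.00028537, -0.00067179, -0.00078318,
       -0.00022226]), 'joint_efforts': array([ 5.19302666e-04, -3.92293489e+01,  1.88402814e+01,  4.18634802e+00,
       -4.72837826e-03,  8.32876253e-06]), 'position': array([ 156.21576905, -604.61858857,  255.21217206]), 'ee_rot': array([-1.25973774e-01,  9.92032961e-01,  1.08533128e-03, -1.86504946e-04]), 'contact_force': array([-0.27223703, -0.29039096,  0.11332251]), 'wrist_torque': array([0.01896987, 0.04376158, 0.00706333]), 'grasp_force': 0.0, 'gripper_width': 85.21622962262082}
scene 609.1961417425277 311.3313271057659 241.8193149681733 [  412.57308016 -1027.80123918  1149.59896131] [ 0.91765483 -0.07001239  0.02333483 -0.39046557]
top 524.5496738564725 322.2630717216344 239.15339750512447 [ 347.88735482    9.84889453 1401.00875168] [ 0.70964111 -0.69901726  0.05842002 -0.06611707]
```

View pics/scene0.png

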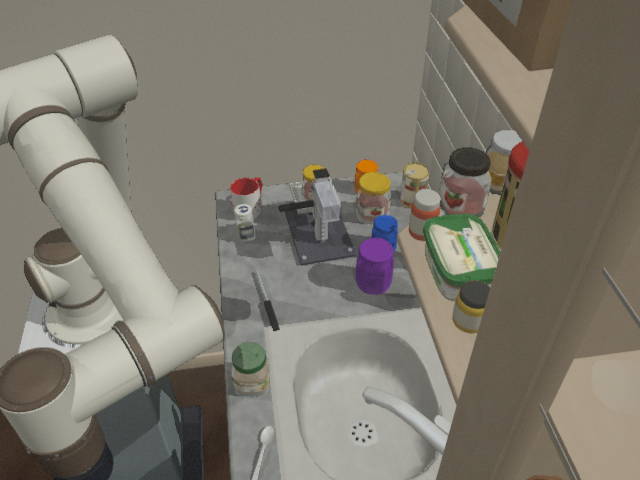

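View pics/top0.png

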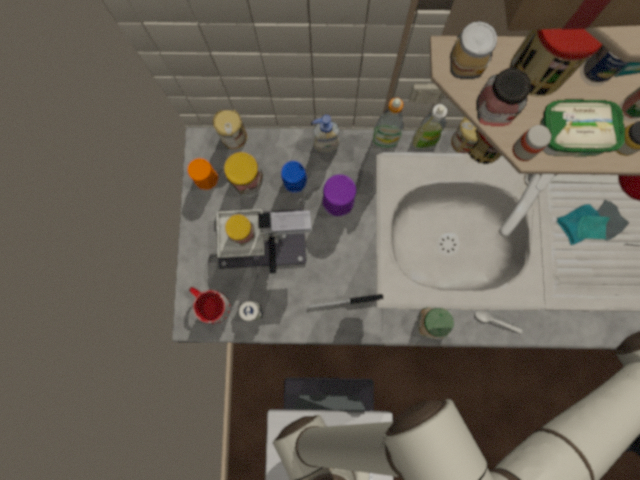

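Scene: the lift stands at about (320,215), with its handle pointing left. The bar lies at (265,300), with its black handle at (271,315). Top: column at about (266,222), guard (292,222), jar lid (238,228), bar handle (367,299), rod tip (307,305). Next I'll enlarge the crops.

```bash
python3 - <<'E'
import cv2,numpy as np
a=cv2.imread("pics/scene0.png")[160:340,220:400];b=cv2.imread("pics/top0.png")[190:330,180:390]
a=cv2.resize(a,None,fx=3.2,fy=3.2,interpolation=cv2.INTER_CUBIC);cv2.imwrite("pics/sc.png",a)
b=cv2.resize(b,None,fx=3.8,fy=3.8,interpolation=cv2.INTER_CUBIC);cv2.imwrite("pics/tc.png",b)
E
cat > h.py <<'E'
import numpy as np,cv2
from scipy.spatial.transform import Rotation as R
from bench import arm
C={"scene":(609.196,311.331,241.819,[412.573,-1027.801,1149.599],[0.91765483,-0.07001239,0.02333483,-0.39046557]),
"top":(524.5497,322.263,239.1534,[347.887,9.849,1401.009],[0.70964111,-0.69901726,0.05842002,-0.06611707])}
def ray(n,u,v):
    f,cx,cy,p,q=C[n]; d=R.from_quat(q).apply([(u-cx)/f,(v-cy)/f,1.]);return np.array(p,float),d
def onz(n,u,v,z):
    p,d=ray(n,u,v);return p+d*(z-p[2])/d[2]
def two(a,b):
    (p,d),(q,e)=ray("scene",*a),ray("top",*b)
    t=np.linalg.lstsq(np.c_[d,-e],q-p,rcond=None)[0];x,y=p+d*t[0],q+e*t[1];return (x+y)/2,np.linalg.norm(x-y)
def proj(n,X):
    f,cx,cy,p,q=C[n];c=R.from_quat(q).inv().apply(np.array(X)-p);return f*c[...,0]/c[...,2]+cx,f*c[...,1]/c[...,2]+cy
E
```

```text
(no output)
```

View pics/sc.png

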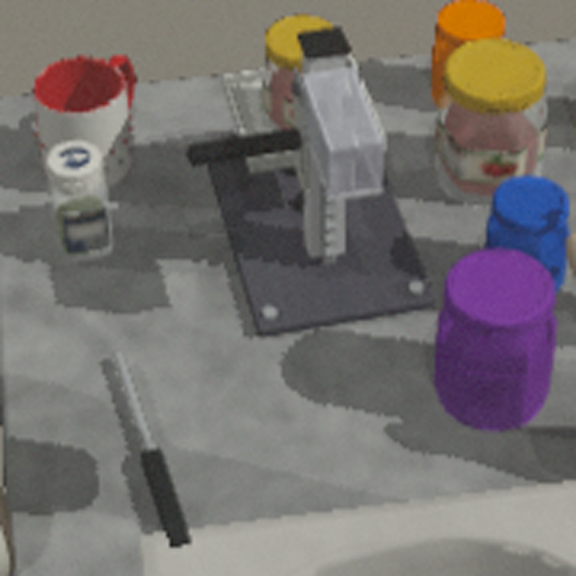

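View pics/tc.png

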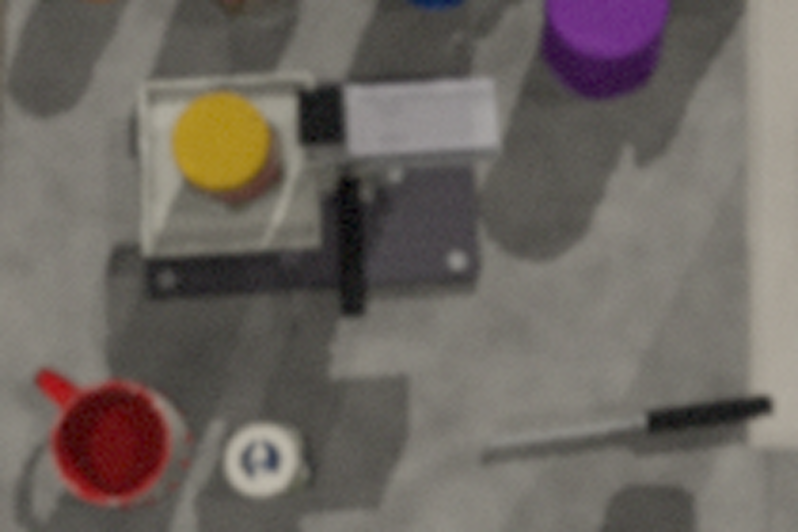

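The scene crop shows the guard at (340,130), the handle end at (190,155), the bar tip at (118,355) and the bar end at (180,542). The top crop shows the bar tip at (485,455), the bar end at (770,403), the handle end at (352,312), and the plate's near corners at (480,285) and (148,298).

Run:
```python
from h import *
np.set_printoptions(precision=1,suppress=True)
S=lambda u,v:((u+.5)/3.2-.5+220,(v+.5)/3.2-.5+160)
T=lambda u,v:((u+.5)/3.8-.5+180,(v+.5)/3.8-.5+190)
for k,a,b in [("tip",(118,355),(485,455)),("junc",(150,450),(646,421)),("end",(180,542),(770,404)),("handle end",(190,150),(352,312)),("handle root",(298,138),(350,180)),("cap",(325,43),(322,115)),("plate near -x-y corner",(256,328),(478,283)),("guard top -x-y",(327,150),(498,152)),("guard top +x-y",(382,138),(497,82)),("jar lid",(297,38),(221,141)),("salt cap",(76,157),(263,459))]:
    print(k,*two(S(*a),T(*b)))
for c in [(256,328),(432,300)]: print("plate scene",onz("scene",*S(*c),12))
for c in [(478,283),(148,296),(478,168)]: print("plate top",onz("top",*T(*c),12))
for k,c in [("bar tip",(485,453)),("junc",(646,421)),("end",(770,404))]: print(k,onz("top",*T(*c),9))
for k,c in [("bar tip",(118,355)),("junc",(150,450)),("end",(180,542))]: print(k,onz("scene",*S(*c),9))
for k,c in [("mug",(112,440))]: print(k,onz("top",*T(*c),96))
```

```text
tip [412.7  63.9   6. ] 10.208801307566114
junc [433.  -47.5  14.7] 1.4122171453028107
end [ 446.5 -133.9    8.3] 1.4991407976898303
handle end [491.  144.5 145.4] 1.6781543070946392
handle root [577.3 148.9 142.1] 3.0879906003427235
cap [601.  157.7 227.5] 2.243655496316441
plate near -x-y corner [529.2  71.   11.7] 4.144471855801894
guard top -x-y [584.3  51.7 210.6] 4.645695729078819
guard top +x-y [626.2  53.  215.6] 3.4636150599735975
jar lid [590.9 225.7 183. ] 1.98578517333458
salt cap [400.2 204.   99.8] 2.894973341805194
plate scene [531.2  71.   12. ]
plate scene [678.7  79.9  12. ]
plate top [527.   70.9  12. ]
plate top [514.4 302.5  12. ]
plate top [609.2  72.6  12. ]
bar tip [408.8  63.6   9. ]
junc [432.6 -47.8   9. ]
end [ 445.7 -133.9    9. ]
bar tip [417.8  61.4   9. ]
junc [433.8 -42.6   9. ]
end [ 447.2 -134.4    9. ]
mug [409.7 303.6  96. ]
```

```bash
cat >> h.py <<'E'
O=np.array([599.5,153.,0]);L=R.from_euler("z",3.5,degrees=True)
S=lambda u,v:((u+.5)/3.2-.5+220,(v+.5)/3.2-.5+160)
T=lambda u,v:((u+.5)/3.8-.5+180,(v+.5)/3.8-.5+190)
def st():
    s=arm.read_state();return np.array(s["position"]),R.from_quat(s["ee_rot"]),s
def delta(pos,rot):
    "needed tool-frame shift mm (in present axes), and rotvec deg"
    p,r,s=st();return r.inv().apply(np.array(pos)-p),np.degrees((r.inv()*rot).as_rotvec())
def toolrot(bardir):
    "bar direction (rod) = -tool x ; tool y horizontal"
    x=-np.array(bardir)/np.linalg.norm(bardir);y=np.cross([0,0,1.],x)*-1;y/=np.linalg.norm(y)
    y=np.cross(x,[0,0,1.]);y/=np.linalg.norm(y);z=np.cross(x,y);return R.from_matrix(np.c_[x,y,z])
E
python3 - <<'E'
from h import *
np.set_printoptions(precision=1,suppress=True)
n=L.apply([0,1,0])
for c in [(332,196),(382,189),(327,152)]:
    p,d=ray("scene",*S(*c)); X=p+d*((O+n*-98-p)@n)/(d@n); print("guard outer wall",X,L.inv().apply(X-O))
print("purple lid",two(S(500,280),T(608,5)), two((375,248),(339,193)))
for c in[(436,322)]: print("peanut",onz("top",*c,101))
rb=toolrot([-.152,.988,0]);print(rb.as_matrix())
print(delta([439.7,-90.5,150],rb))
E
```

```text
guard outer wall [590.8  54.3 162.6] [-14.7 -98.  162.6]
guard outer wall [629.6  56.7 162. ] [ 24.2 -98.  162. ]
guard outer wall [586.9  54.  207.1] [-18.6 -98.  207.1]
purple lid (array([703.4, -16.2, 122.7]), np.float64(7.6685612125926)) (array([700.5, -14.7, 118.5]), np.float64(10.203252924529183))
peanut [ 377.8 -255.3  101. ]
[[ 0.2 -1.  -0. ]
 [-1.  -0.2  0. ]
 [ 0.   0.  -1. ]]
(array([-403. ,  426.8,  106.1]), array([  0.1,   0.1, -84.3]))
```

```bash
python3 -m pendant '[[0,0,0,0,0,-8.43,0.06],[0,0,0,0,0,-8.43,0.06],[0,0,0,0,0,-8.43,0.06],[0,0,0,0,0,-8.43,0.06],[0,0,0,0,0,-8.43,0.06],[0,0,0,0,0,-8.43,0.06],[0,0,0,0,0,-8.43,0.06],[0,0,0,0,0,-8.43,0.06],[0,0,0,0,0,-8.43,0.06],[0,0,0,0,0,-8.43,0.06]]'
python3 -m pendant '[[-0.035,-0.026,0.008,0,0,0,0.06],[-0.035,-0.026,0.008,0,0,0,0.06],[-0.035,-0.026,0.008,0,0,0,0.06],[-0.035,-0.026,0.008,0,0,0,0.06],[-0.035,-0.026,0.008,0,0,0,0.06],[-0.035,-0.026,0.008,0,0,0,0.06],[-0.035,-0.026,0.008,0,0,0,0.06],[-0.035,-0.026,0.008,0,0,0,0.06],[-0.035,-0.026,0.008,0,0,0,0.06],[-0.035,-0.026,0.008,0,0,0,0.06],[-0.035,-0.026,0.008,0,0,0,0.06],[-0.035,-0.026,0.008,0,0,0,0.06]]'
python3 - <<'E'
from h import *
np.set_printoptions(precision=2,suppress=True)
print(delta([436.7,-70.7,150],toolrot([-.152,.988,0])),st()[0])
E
```

```text
clock: 1.1
position: [156.3, -604.8, 255.7]
ee_rot: [0.761, -0.649, -0.001, -0.0]
contact_force: [-0.2, -0.0, 0.2]
gripper_width: 60.0
grasp_force: 0.0
clock: 2.3
position: [400.8, -140.6, 160.0]
ee_rot: [0.759, -0.651, 0.0, -0.0]
contact_force: [0.3, -0.9, -0.2]
gripper_width: 59.8
grasp_force: 0.0
(array([-63.63, -46.14,  10.03]), array([-0.  ,  0.  ,  0.05])) [ 400.83 -140.64  160.03]
```

```bash
python3 -m pendant '[[-0.032,-0.023,0.005,0,0,0,0.06],[-0.032,-0.023,0.005,0,0,0,0.06],[0,0,0,0,0,0,0.06]]'
python3 - <<'E'
from h import *
np.set_printoptions(precision=2,suppress=True)
print(st()[0])
d=arm.get_image("wrist");im=d["image"];cv2.imwrite("pics/w1.png",im[:,:,::-1]);print(d["fx"],d["cx"],d["cy"],list(d["xyz"]),list(d["rotation"]))
E
```

```text
clock: 2.6
position: [438.1, -69.0, 149.8]
ee_rot: [0.761, -0.649, 0.0, -0.0]
contact_force: [-0.2, -0.2, -0.2]
gripper_width: 59.9
grasp_force: 0.0
[438.08 -69.05 149.8 ]
360.29241634990314 319.89763439886036 238.19373232063595 [np.float64(448.37843892079746), np.float64(-136.56535338334547), np.float64(267.12677395704486)] [np.float64(-0.07870725528457236), np.float64(0.9878673700247296), np.float64(0.13345834065354947), np.float64(-0.010587658664414724)]
```

View pics/w1.png

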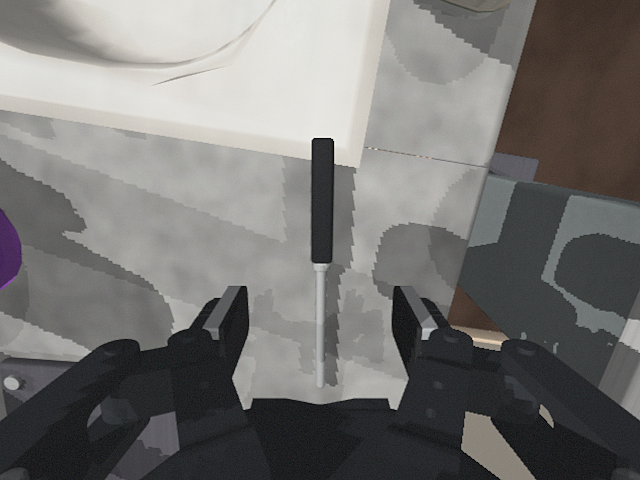

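The wrist view shows the bar end-on down the centre: handle end at (322,140), handle/rod junction (321,263), tip (320,387). It is nearly aligned with the fingers.

Run:
```python
from h import *
np.set_printoptions(precision=2,suppress=True)
C["w"]=(360.292,319.898,238.194,[448.378,-136.565,267.127],[-0.078707,0.987867,0.133458,-0.0105877])
e=onz("w",322.3,140,18);j=onz("w",321.3,263,18);t=onz("w",320,387,9);print(e,j,t)
print(np.linalg.norm(j-e),np.linalg.norm((t-j)[:2]))
v=(t-e)[:2]/np.linalg.norm((t-e)[:2]);print(v)
c=j[:2]-25*v;c=np.r_[c,29];print(c,delta(c,toolrot([v[0],v[1],0])))
```

```text
[ 446.72 -136.2    18.  ] [433.55 -50.46  18.  ] [416.58  61.33   9.  ]
86.75319661567616 113.06552268169455
[-0.15  0.99]
[437.33 -75.17  29.  ] (array([  4.8 ,   0.11, 120.79]), array([0.06, 0.  , 0.32]))
```

```bash
python3 -m pendant '[[0.005,0,0.03,0,0,0.3,0.06],[0,0,0.03,0,0,0,0.06],[0,0,0.03,0,0,0,0.06],[0,0,0.02,0,0,0,0.05],[0,0,0.0115,0,0,0,0.04],[0,0,0,0,0,0,0.0],[0,0,0,0,0,0,0.0],[0,0,0,0,0,0,0.0],[0,0,0,0,0,0,0.0],[0,0,0,0,0,0,0.0]]'
```

```text
clock: 3.65
position: [437.3, -77.0, 29.4]
ee_rot: [0.757, -0.653, 0.0, -0.001]
contact_force: [-0.6, 0.3, -0.3]
gripper_width: 14.2
grasp_force: 61.3
```

```bash
cat >> h.py <<'E'
TT=np.array([-139.8,0,20.4])
def bd(slope,yaw=-4.5):
    a,s=np.radians(90+yaw),np.radians(slope);return np.array([np.cos(a)*np.cos(s),np.sin(a)*np.cos(s),np.sin(s)])
def tcp_for(tip_lift,slope,back=0,yaw=-4.5):
    d=bd(slope,yaw);r=toolrot(d);tip=O+L.apply(tip_lift)-d*back;return tip-r.apply(TT),r
def tip_now():
    p,r,s=st();return L.inv().apply(p+r.apply(TT)-O)
E
python3 - <<'E'
from h import *
np.set_printoptions(precision=2,suppress=True)
p,r,s=st();print("tip world",p+r.apply(TT),s["contact_force"])
for b in(90,0):
    P,Q=tcp_for([0,-48,152],35,b);print(P,Q.as_matrix()[:,2]);
    print(delta(P,Q))
P,Q=tcp_for([0,-48,152],35,90)
# order: lift, rotate in place, then translate in rotated axes
print("after rot", Q.inv().apply(P-(p+[0,0,120])), Q.as_matrix())
E
```

```text
tip world [416.71  61.24   9.02] [-0.56  0.34 -0.33]
[586.74 -94.24  36.9 ] [ 0.05  0.57 -0.82]
(array([  39.06, -145.28,   -7.28]), array([  3.88, -34.83,  12.6 ]))
[592.53 -20.74  88.52] [ 0.05  0.57 -0.82]
(array([ -32.78, -161.92,  -58.87]), array([  3.88, -34.83,  12.6 ]))
after rot [  68.98 -150.33   89.05] [[-0.06 -1.    0.05]
 [-0.82  0.08  0.57]
 [-0.57  0.   -0.82]]
```

```bash
python3 -m pendant '[[0,0,-0.03,0,0,0,0],[0,0,-0.03,0,0,0,0],[0,0,-0.03,0,0,0,0],[0,0,-0.03,0,0,0,0],[0,0,0,0.8,-7,2.5,0],[0,0,0,0.8,-7,2.5,0],[0,0,0,0.8,-7,2.5,0],[0,0,0,0.8,-7,2.5,0],[0,0,0,0.8,-7,2.5,0],[0,0,0,0,0,0,0]]'
python3 - <<'E'
from h import *
np.set_printoptions(precision=2,suppress=True)
P,Q=tcp_for([0,-135,146],35,0);print(P,delta(P,Q),tip_now(),st()[2]["contact_force"])
E
```

```text
clock: 4.65
position: [437.0, -79.4, 147.9]
ee_rot: [-0.645, 0.702, 0.205, 0.222]
contact_force: [-0.6, -0.7, -1.2]
gripper_width: 14.5
grasp_force: 61.4
[ 597.84 -107.58   82.52] (array([  49.59, -162.67,   44.77]), array([-0.12,  0.23, -0.27])) [-158.13  -97.4   211.86] [-0.6  -0.69 -1.21]
```

```bash
python3 -m pendant '[[0.01,-0.0325,0.009,0,0,0,0],[0.01,-0.0325,0.009,0,0,0,0],[0.01,-0.0325,0.009,0,0,0,0],[0.01,-0.0325,0.009,0,0,0,0],[0.01,-0.0325,0.009,0,0,0,0],[0,0,0,0,0,0,0]]'
python3 - <<'E'
from h import *
np.set_printoptions(precision=2,suppress=True)
print(tip_now(),st()[2]["contact_force"],st()[2]["wrist_torque"])
a=arm.get_image("scene")["image"];w=arm.get_image("wrist")["image"]
t=arm.get_image("top")["image"]
cv2.imwrite("pics/s2.png",a[:,:,::-1]);cv2.imwrite("pics/t2.png",t[:,:,::-1]);cv2.imwrite("pics/w2.png",w[:,:,::-1])
A=cv2.resize(a[150:270,260:410],None,fx=4,fy=4,interpolation=2);B=cv2.resize(w[180:480,150:500][::-1,::-1],None,fx=0.57,fy=0.57)
Tt=cv2.resize(t[190:300,230:310],None,fx=2.5,fy=2.5,interpolation=2)
o=np.zeros((480,800,3),np.uint8);o[:480,:600]=A;o[:171,600:800]=B[:171,:200];o[180:455,600:800]=Tt;cv2.imwrite("pics/m2.png",o[:,:,::-1])
for n in("scene","top"): print(n,proj(n,O+L.apply(tip_now())))
E
```

```text
clock: 5.25
position: [600.0, -103.8, 80.8]
ee_rot: [-0.648, 0.699, 0.205, 0.22]
contact_force: [-1.1, 0.2, -0.9]
gripper_width: 14.2
grasp_force: 61.4
[   2.07 -131.3   144.28] [-1.07  0.18 -0.89] [-1.29  0.24  0.11]Traceback (most recent call last):
  File "<stdin>", line 9, in <module>
ValueError: could not broadcast input array from shape (171,199,3) into shape (171,200,3)
```

Run:
```python
from h import *
a,w,t=[cv2.imread(f"pics/{k}2.png") for k in "swt"]
r=lambda i,W,H:cv2.resize(i,(W,H),interpolation=2)
o=np.zeros((480,800,3),np.uint8);o[:,:600]=r(a[150:270,260:410],600,480);o[:170,600:]=r(w[180:480,150:500],200,170);o[180:455,600:]=r(t[190:300,230:310],200,275);cv2.imwrite("pics/m2.png",o)
for n in("scene","top"): print(n,proj(n,O+L.apply(tip_now())))
```

```text
scene (np.float64(332.1182777833574), np.float64(233.80739102135672))
top (np.float64(323.81973964210556), np.float64(224.82168111699352))
```

View pics/m2.png

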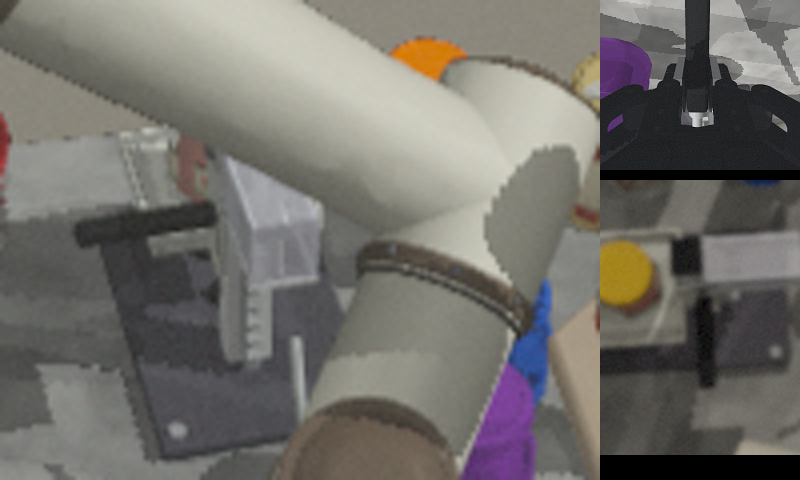

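Composite view: the rod tip is at scene pixel (334.2,234.4), against (332.1,233.8) predicted. The guard's lower outer corners are at about (320.7,222) and (339,217.5), just ahead of the tip. I'll quantify the lateral offset.

Run:
```python
from h import *
t=tip_now();print(t)
for dx in(0,5): print(proj("scene",O+L.apply(t+[dx,0,0])))
for x in(-20.5,0,20.5): print(x,proj("scene",O+L.apply([x,-98,162])))
```

```text
[  -0.71163589 -131.08962747  147.16823607]
(np.float64(332.1182777833574), np.float64(233.80739102135672))
(np.float64(334.14334648574305), np.float64(233.4952618036465))
-20.5 (np.float64(321.0700219105752), np.float64(221.4294651415527))
0 (np.float64(329.32431677779965), np.float64(220.18474424909562))
20.5 (np.float64(337.546391577852), np.float64(218.94488203825955))
```

```bash
python3 -m pendant '[[-0.0113,0.0025,0.0078,0,0,0,0],[-0.0113,0.0025,0.0078,0,0,0,0],[-0.0113,0.0025,0.0078,0,0,0,0],[0,0,0,0,0,0,0]]'; python3 -m pendant '[[-0.0113,0.0025,0.0078,0,0,0,0],[-0.0113,0.0025,0.0078,0,0,0,0],[-0.0113,0.0025,0.0078,0,0,0,0],[0,0,0,0,0,0,0],[0,0,0,0,0,0,0]]'
python3 - <<'E'
from h import *
print(tip_now())
a=arm.get_image("scene")["image"];cv2.imwrite("pics/s3.png",a[:,:,::-1])
cv2.imwrite("pics/s3c.png",cv2.resize(a[180:260,300:360][:,:,::-1],None,fx=7,fy=7,interpolation=2))
E
```

```text
clock: 5.8
position: [592.9, -60.3, 84.7]
ee_rot: [-0.648, 0.699, 0.205, 0.222]
contact_force: [-0.3, -0.4, -1.3]
gripper_width: 13.9
grasp_force: 61.4
clock: 6.3
position: [589.3, -20.8, 84.2]
ee_rot: [-0.648, 0.699, 0.205, 0.222]
contact_force: [0.8, -1.3, -1.1]
gripper_width: 14.3
grasp_force: 61.4
[ -3.56726345 -47.95971646 147.9338686 ]
```

View pics/s3c.png

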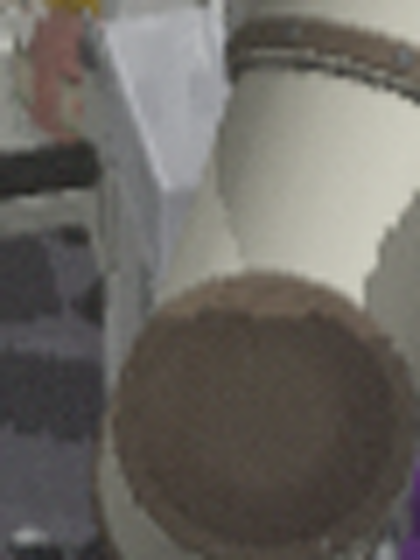

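```bash
python3 -m pendant '[[-0.0034,0,-0.0049,0,0,0,0],[-0.0034,0,-0.0049,0,0,0,0],[-0.0034,0,-0.0049,0,0,0,0],[-0.0034,0,-0.0049,0,0,0,0],[-0.0034,0,-0.0049,0,0,0,0],[-0.0034,0,-0.0049,0,0,0,0],[0,0,0,0,0,0,0]]'; python3 -m pendant '[[-0.0011,0,-0.0016,0,0,0,0],[0,0,0,0,0,0,0]]';python3 -m pendant '[[-0.0011,0,-0.0016,0,0,0,0],[0,0,0,0,0,0,0]]'
python3 -c "
from h import *
print(tip_now(),st()[2]['contact_force'])"
```

```text
clock: 7.05
position: [589.9, -21.6, 121.2]
ee_rot: [-0.648, 0.699, 0.204, 0.223]
contact_force: [0.8, -0.9, -1.7]
gripper_width: 14.3
grasp_force: 61.4
clock: 7.25
position: [589.2, -21.5, 121.9]
ee_rot: [-0.648, 0.7, 0.205, 0.222]
contact_force: [-0.1, -0.1, -0.8]
gripper_width: 14.3
grasp_force: 61.4
clock: 7.45
position: [589.3, -21.6, 123.8]
ee_rot: [-0.648, 0.7, 0.205, 0.222]
contact_force: [-0.4, 0.3, -0.5]
gripper_width: 14.2
grasp_force: 61.4
[ -3.47399259 -48.78227043 187.61698974] [-0.42996876  0.32648783 -0.53396141]
```

Expected lip contact is at a tip z of about 192. I'll keep going in small steps.

```bash
for i in 1; do python3 -m pendant '[[-0.0008,0,-0.0012,0,0,0,0],[0,0,0,0,0,0,0]]'|grep -E "posi|contact"; python3 -m pendant '[[-0.0008,0,-0.0012,0,0,0,0],[0,0,0,0,0,0,0]]'|grep -E "posi|contact"; done
```

```text
position: [589.2, -21.6, 125.1]
contact_force: [0.1, 0.2, -2.0]
position: [588.9, -21.8, 126.1]
contact_force: [0.0, -0.4, -4.8]
```

```bash
python3 -m pendant '[[-0.0008,0,-0.0012,0,0,0,0],[0,0,0,0,0,0,0]]'|grep -E "posi|contact"
```

```text
position: [588.8, -22.1, 127.1]
contact_force: [0.1, -0.5, -7.3]
```

```bash
python3 -m pendant '[[-0.0006,0,-0.0008,0,0,0,0],[0,0,0,0,0,0,0]]'|grep -E "posi|contact"
```

```text
position: [588.8, -22.1, 128.3]
contact_force: [0.7, -0.9, -9.5]
```

```bash
python3 -m pendant '[[0.0012,0,0.0017,0,0,0,0],[0.0012,0,0.0017,0,0,0,0],[0,0,0,0,0,0,0],[0.01,0,0,0,0,0,0],[0.01,0,0,0,0,0,0],[0.015,0,0,0,0,0,0],[0.015,0,0,0,0,0,0],[0.015,0,0,0,0,0,0],[0.01,0,0,0,0,0,0],[0,0,0,0,0,0,0]]'
python3 -c "
from h import *
print(tip_now(),st()[2]['contact_force'])
P,Q=tcp_for([-150,-135,300],35);print(delta(P,Q))"
```

```text
clock: 9.25
position: [583.9, -84.3, 80.2]
ee_rot: [-0.647, 0.701, 0.206, 0.221]
contact_force: [-0.8, 1.4, -1.1]
gripper_width: 14.4
grasp_force: 61.4
[ -12.25407156 -111.0919727   144.03122704] [-0.75313071  1.38066963 -1.09968664]
(array([ -54.60573281,  133.08393034, -152.45297751]), array([ 0.05551712,  0.16413139, -0.10848659]))
```

```bash
python3 -m pendant '[[0.0054,0.029,-0.0138,0,0,0,0],[0.0054,0.029,-0.0138,0,0,0,0],[0.0054,0.029,-0.0138,0,0,0,0],[0.0054,0.029,-0.0138,0,0,0,0],[0.0054,0.029,-0.0138,0,0,0,0],[0,0,0,0,0,0,0]]'
python3 - <<'E'
from h import *
for n in("scene","top"):
    a=arm.get_image(n)["image"];cv2.imwrite(f"pics/{n}4.png",a[:,:,::-1])
a=cv2.imread("pics/scene4.png");b=cv2.imread("pics/scene0.png");t=cv2.imread("pics/top4.png")
r=lambda i,W,H:cv2.resize(i,(W,H),interpolation=2)
o=np.zeros((560,800,3),np.uint8);o[:,:400]=r(b[165:249,295:355],400,560);o[:,400:]=r(a[165:249,295:355],400,560);cv2.imwrite("pics/m4.png",o)
E
```

```text
clock: 9.85
position: [432.8, -133.8, 124.0]
ee_rot: [-0.647, 0.7, 0.204, 0.222]
contact_force: [1.5, -0.3, -0.7]
gripper_width: 14.1
grasp_force: 61.5
```

View pics/m4.png

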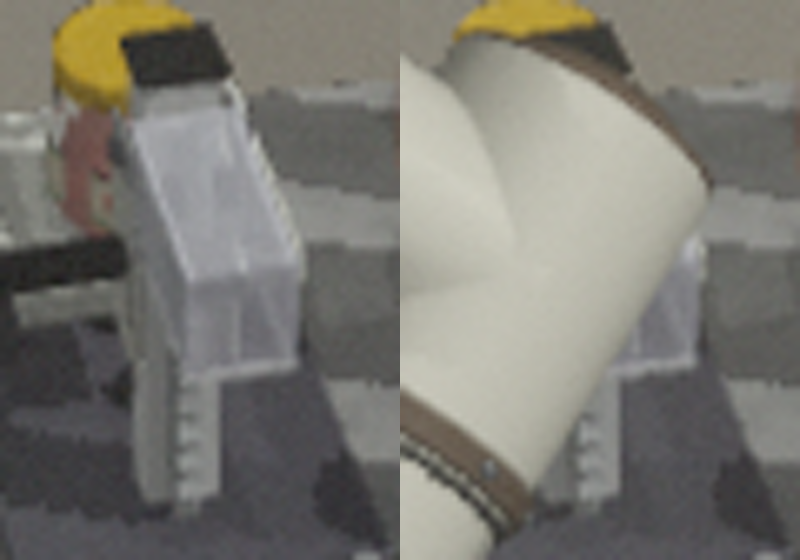

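```bash
python3 -m pendant '[[0,0,0,0,7,0,0],[0,0,0,0,7,0,0],[0,0,0,0,7,0,0],[0,0,0,0,7,0,0],[0,0,0,0,7,0,0],[-0.03,0,0.02,0,0,0,0],[-0.027,0,0.02,0,0,0,0],[0,0,0.02,0,0,0,0],[0,0,0.015,0,0,0,0],[0,0,0,0,0,0,0]]'
python3 -c "
from h import *
p,r,s=st();print(p,r.as_matrix().round(3),s['contact_force'],O+L.apply(tip_now()))"
```

```text
clock: 10.95
position: [439.2, -75.1, 45.9]
ee_rot: [-0.68, 0.734, 0.002, -0.0]
contact_force: [-0.3, 1.0, -0.8]
gripper_width: 14.3
grasp_force: 61.4
[439.19264143 -75.13166209  45.88601236] [[-0.076 -0.997 -0.003]
 [-0.997  0.076  0.002]
 [-0.002  0.004 -1.   ]] [-0.32884984  0.98559472 -0.80477493] [449.76669933  64.30961226  25.7733221 ]
```

```bash
python3 -m pendant '[[0,0,0.01,0,0,0,0],[0,0,0.005,0,0,0,0],[0,0,0.001,0,0,0,0],[0,0,0,0,0,0,0]]'
```

```text
clock: 11.35
position: [439.8, -76.2, 31.8]
ee_rot: [-0.679, 0.734, 0.001, 0.001]
contact_force: [0.3, 0.5, 0.2]
gripper_width: 14.2
grasp_force: 61.4
```

```bash
python3 -m pendant '[[0,0,0.001,0,0,0,0],[0,0,0,0,0,0,0]]'|grep -E "posi|cont";python3 -m pendant '[[0,0,0.001,0,0,0,0],[0,0,0,0,0,0,0]]'|grep -E "posi|cont"
```

```text
position: [439.8, -76.2, 31.0]
contact_force: [1.0, -0.3, -1.1]
position: [439.7, -76.1, 29.7]
contact_force: [0.2, -0.2, -0.8]
```

Back at the height where it was grasped. I'll open, go up and swing clear so I can check the pawl.

```bash
python3 -m pendant '[[0,0,0.0005,0,0,0,0.05],[0,0,0,0,0,0,0.05],[0,0,0,0,0,0,0.05],[0,0,0,0,0,0,0.05],[0,0,-0.02,0,0,0,0.05],[0,0,-0.04,0,0,0,0.05],[0,0,-0.05,0,0,0,0.05],[0.03,0.03,-0.02,0,0,0,0.05],[0.04,0.02,0,0,0,0,0.05],[0.04,0.01,0,0,0,0,0.05],[0.04,0.01,0,0,0,0,0.05],[0.04,0.01,0,0,0,0,0.05]]'
python3 - <<'E'
from h import *
a=arm.get_image("scene")["image"][:,:,::-1];t=arm.get_image("top")["image"][:,:,::-1]
cv2.imwrite("pics/s5.png",a);cv2.imwrite("pics/t5.png",t)
b=cv2.imread("pics/scene0.png")
r=lambda i,W,H:cv2.resize(i,(W,H),interpolation=2)
o=np.zeros((560,800,3),np.uint8);o[:,:300]=r(b[165:249,305:350],300,560);o[:,300:600]=r(a[165:249,305:350],300,560);o[:260,600:]=r(a[200:330,230:330],200,260);o[270:470,600:]=r(t[190:330,230:370],200,200);cv2.imwrite("pics/m5.png",o)
E
```

```text
clock: 12.95
position: [344.3, -261.0, 159.0]
ee_rot: [-0.679, 0.734, 0.0, 0.002]
contact_force: [0.7, -0.5, -0.5]
gripper_width: 50.1
grasp_force: 0.0
```

View pics/m5.png

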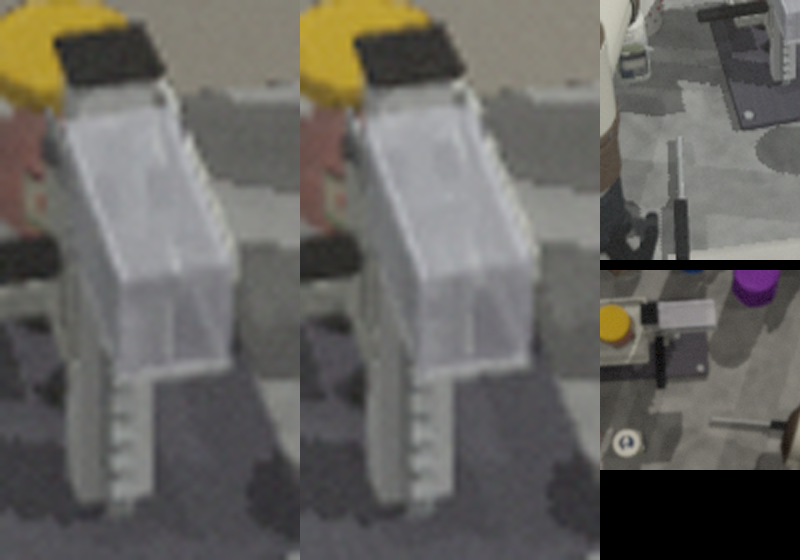

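The bar lies flat, and the tray and guard are unmoved. The pawl is faint through the guard, so I'll check numerically for a change inside the guard region before pushing.

Run:
```python
import cv2,numpy as np
from h import *
for p,q,x in [("scene0","s5",(188,222,312,342)),("top0","t5",(208,236,268,314))]:
    a=cv2.imread(f"pics/{p}.png").astype(int).mean(2);b=cv2.imread(f"pics/{q}.png").astype(int).mean(2)
    d=(b-a)[x[0]:x[1],x[2]:x[3]];print(p,"rows from",x[0],"cols",x[2]);print(cv2.blur(d,(2,2))[::2,::2].round().astype(int))
for s,X in [("pivot",[0,-28,168]),("tail0",[0,-77,168]),("tail.95",[0,-28-49*.58,168+49*.81]),("nose.95",[0,-51,152])]:
    print(s,proj("scene",O+L.apply(X)),proj("top",O+L.apply(X)))
```

```text
scene0 rows from 188 cols 312
[[ 8  4  0 -5 -5  5  4 -8 -6  3  3  2  2  5  4]
 [14  7  2 -2 -5  4  4 -7 -2  6  3  5  2  6  5]
 [ 5  5  1 -3  3  9  5 -2 11 11  7  7  4  5  4]
 [ 4  0  8  0 12 13  5  5 15 12  6  3  8  7  3]
 [ 4  6  4  0  7 13  6  2  8  9  6  5 12  4  4]
 [ 4  5  4  3  8  8  2 -1  4  4  5  3  5 11  9]
 [-3  1  9  2  0  3  3  2  6  8  6  6  4  8  6]
 [ 4  2  3  4  4  5  6 11  7  6  5  7  5 10  9]
 [ 0 -3  4  6  4 -6  7 11  9  9  3  5  2 -3 -2]
 [11 10  1  6  5  4  3  9  3  7  3 -1  2  5  3]
 [ 8  5  0  1  4  4 12 15  6 11 12  4  3  5  1]
 [ 4  4  4  4  4  2  7 10  5  5  2  3  5  4  4]
 [ 4  4  3  5  5  2 -2 -1  3  2  3  2  4  5  4]
 [-2  8  8  5  9  6  1  4  5  5  5  4  3  6  3]
 [ 2  3 13  4 -1  4  3  4  6  5  5  5  2  2  4]
 [ 2 -1  7  3  2  1  5  6  5  4  6  5  7 12  4]
 [ 3  3  1  5  3  2  9 12 10 13 -2 -8  0 -4  0]]
top0 rows from 208 cols 268
[[ -2   0  -2  -1  -4  -2  -3   0  -2  -2  -4  -2  -2  -2  -2   0  -1  -2
   -2  -2  -2  -1  -3]
 [ -2  -2  -3  -2  -1  -1  -2   0  -3   0  -2  -2   0  -1  -3   0   0   0
   -4  -1  -2  -3  -4]
 [ -4  -6  -4   0   1   3   1  
[... 972 characters left out ...]
  -2   0  -4  -4  -1  -4  -2  -2  -4  -2
   -3  -2  -1  -3  -1]
 [ -3  -1   0   0  -1  -7  -4  -2  -3  -1  -1  -4  -4  -4  -3  -3  -4  -5
   -5  -3  -2  -3  -3]]
pivot (np.float64(322.9658611128506), np.float64(200.1236764114911)) (np.float64(280.86485529942985), np.float64(224.7571383177415))
tail0 (np.float64(327.3872886506732), np.float64(212.7456870614546)) (np.float64(301.24703637326894), np.float64(223.8153173749185))
tail.95 (np.float64(325.57598037220504), np.float64(194.92438662906312)) (np.float64(291.5770321913659), np.float64(220.73870115724176))
nose.95 (np.float64(324.9918811771518), np.float64(210.86434875267682)) (np.float64(290.8874868453354), np.float64(225.65333308771875))
```

In the top view, two symmetric spots (the counterweights) have shifted outward by about 8 px, which matches a thrown pawl. Next I'll go above the handle with the fingers closed.

```bash
python3 -m pendant '[[0,0,-0.03,0,0,0,0],[-0.038,-0.012,-0.004,0,0,0,0],[-0.038,-0.012,-0.004,0,0,0,0],[-0.038,-0.012,-0.004,0,0,0,0],[-0.038,-0.012,-0.004,0,0,0,0],[-0.038,-0.012,-0.004,0,0,0,0],[-0.038,-0.012,-0.004,0,0,0,0],[-0.038,-0.012,0,0,0,0,0],[-0.038,-0.012,0,0,0,0,0],[-0.038,-0.012,0,0,0,0,0],[-0.038,-0.012,0,0,0,0,0],[0,0,0,0,0,0,0]]'
python3 -c "
from h import *
p,r,s=st();print(p,r.inv().apply(np.array([507.7,147.4,190])-p))"
```

```text
clock: 14.25
position: [495.6, 114.0, 213.5]
ee_rot: [-0.681, 0.732, 0.0, 0.002]
contact_force: [-0.8, -0.7, 0.4]
gripper_width: 0.2
grasp_force: 0.0
[495.56868637 114.0477696  213.48746627] [-34.06451032  -9.63988768  23.61954311]
```

```bash
python3 -m pendant '[[-0.034,-0.0095,0,0,0,0,0],[0,0,0.015,0,0,0,0],[0,0,0.009,0,0,0,0],[0,0,0.006,0,0,0,0],[0,0,0,0,0,0,0]]'; for i in 1; do python3 -m pendant '[[0,0,0.005,0,0,0,0],[0,0,0.005,0,0,0,0],[0,0,0.003,0,0,0,0]]'|grep -E "posi|cont"; done
```

```text
clock: 14.75
position: [505.3, 142.2, 182.9]
ee_rot: [-0.679, 0.734, 0.001, -0.0]
contact_force: [0.1, 0.7, 0.0]
gripper_width: 0.2
grasp_force: 0.0
position: [506.4, 142.8, 171.8]
contact_force: [-3.6, -0.0, 9.0]
```

```bash
python3 -m pendant '[[0,0,0.005,0,0,0,0],[0,0,0.005,0,0,0,0],[0,0,0.005,0,0,0,0],[0,0,0.005,0,0,0,0]]'|grep -E "posi|cont"
```

```text
position: [506.4, 142.9, 152.5]
contact_force: [-3.0, -0.5, 9.7]
```

It has sunk 19 mm at a steady 9.7 N, so the pawl is clear. Continuing down.

```bash
python3 -m pendant '[[0,0,0.005,0,0,0,0],[0,0,0.005,0,0,0,0],[0,0,0.005,0,0,0,0],[0,0,0.005,0,0,0,0],[0,0,0.005,0,0,0,0],[0,0,0.005,0,0,0,0],[0,0,0.004,0,0,0,0],[0,0,0.004,0,0,0,0],[0,0,0.003,0,0,0,0]]'|grep -E "posi|cont"
python3 -m pendant '[[0,0,0.002,0,0,0,0],[0,0,0.002,0,0,0,0],[0,0,0,0,0,0,0]]'|grep -E "posi|cont"
```

```text
position: [506.4, 142.8, 111.2]
contact_force: [-3.1, -1.3, 9.2]
position: [506.4, 142.9, 106.9]
contact_force: [-1.8, -0.9, 6.9]
```

```bash
python3 -m pendant '[[0,0,0.002,0,0,0,0],[0,0,0.001,0,0,0,0],[0,0,0,0,0,0,0]]'|grep -E "posi|cont"
```

```text
position: [506.4, 142.8, 104.0]
contact_force: [-2.7, -0.9, 7.1]
```

Handle top is at about 79; the stop is expected at 75.

```bash
python3 -m pendant '[[0,0,0.002,0,0,0,0],[0,0,0,0,0,0,0]]'|grep -E "posi|cont"; python3 -m pendant '[[0,0,0.001,0,0,0,0],[0,0,0,0,0,0,0]]'|grep -E "posi|cont"
```

```text
position: [506.4, 142.9, 102.0]
contact_force: [-2.5, -0.9, 6.6]
position: [506.4, 142.9, 101.0]
contact_force: [-2.5, -1.3, 7.4]
```

```bash
python3 -m pendant '[[0,0,0.001,0,0,0,0],[0,0,0,0,0,0,0]]'|grep -E "posi|cont"
```

```text
position: [506.4, 142.9, 100.1]
contact_force: [-2.1, -2.0, 7.5]
```

```bash
python3 -m pendant '[[0,0,0.0015,0,0,0,0],[0,0,0,0,0,0,0]]'|grep -E "posi|cont"; python3 -m pendant '[[0,0,0.001,0,0,0,0],[0,0,0,0,0,0,0]]'|grep -E "posi|cont"
```

```text
position: [506.5, 142.8, 99.9]
contact_force: [-6.0, -1.7, 17.4]
position: [506.5, 142.9, 99.9]
contact_force: [-8.1, -1.8, 22.2]
```

```bash
python3 -m pendant '[[0,0,0.001,0,0,0,0],[0,0,0,0,0,0,0]]'|grep -E "posi|cont"
```

```text
position: [506.5, 142.8, 99.8]
contact_force: [-9.7, -2.2, 28.5]
```

It is hard on the stop at the expected height (fingertip 75). I'll lift off, swing clear and check.

```bash
python3 -m pendant '[[0,0,0,0,0,0,0],[0,0,-0.004,0,0,0,0],[0,0,-0.02,0,0,0,0],[0,0,-0.04,0,0,0,0],[0,0,-0.04,0,0,0,0],[0.04,0.012,-0.01,0,0,0,0],[0.04,0.012,0,0,0,0,0],[0.04,0.012,0,0,0,0,0],[0.04,0.012,0,0,0,0,0],[0.04,0.012,0,0,0,0,0],[0.04,0.012,0,0,0,0,0],[0.04,0.012,0,0,0,0,0]]'
python3 -m pendant '[[0.04,0.012,0,0,0,0,0],[0.04,0.012,0,0,0,0,0],[0.03,0.012,0,0,0,0,0],[0,0,0,0,0,0,0],[0,0,0,0,0,0,0],[0,0,0,0,0,0,0]]'
python3 - <<'E'
from h import *
a=arm.get_image("scene")["image"][:,:,::-1];t=arm.get_image("top")["image"][:,:,::-1]
r=lambda i,W,H:cv2.resize(i,(W,H),interpolation=2)
o=np.zeros((560,800,3),np.uint8);o[:,:400]=r(a[150:346,220:360],400,560);o[:533,400:]=r(t[180:340,180:300],400,533);cv2.imwrite("pics/m6.png",o)
E
```

```text
clock: 19.35
position: [399.8, -131.2, 208.6]
ee_rot: [-0.679, 0.734, 0.0, 0.002]
contact_force: [0.5, -0.0, 0.8]
gripper_width: -0.1
grasp_force: 0.0
clock: 19.95
position: [356.6, -236.3, 208.2]
ee_rot: [-0.679, 0.734, 0.001, 0.001]
contact_force: [0.2, 0.7, 0.0]
gripper_width: -0.1
grasp_force: 0.0
```

View pics/m6.png

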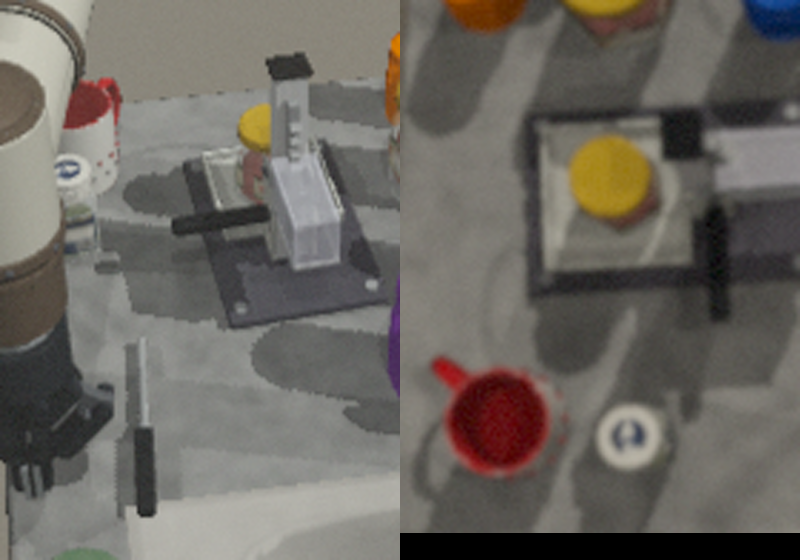

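The tray is down with the jar standing on it at top-crop (612,178). The bar is flat at (145,430), the mug and spice jar are in place, and the arm is clear.

```bash
python3 -c "
from bench import arm
print(arm.job_done())"
```

```text
the job is handed in; nothing more can be done
None
```

The job is handed in at about 20 s on the clock with no verdict returned: the tray is down on its stop with the jar standing, the bar lies flat, the mug, spice jar and green-lidded jar were not touched, and the pawl looks clear (the tray sank past 15 mm without catching); the bar pressed the guard at about 8–9 N instead of 3–6 N, but the tray did not visibly move.

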